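# Stack two collars on a mandrel and show it to the inspection camera

### The job

Thread the two brass collars onto the steel mandrel standing in its nest, the wide one first and the narrow one on top, both fully home. Then lift the mandrel out by its bare post and, flange downward, hold it up to the inspection camera: the middle of the collar stack 130 mm in front of the lens on its line of sight, the post square to that line of sight and leaning away from the lens in its vertical plane, not sideways. Finish while holding it still there; do not touch the camera, and leave the other things on the bench where they lie.

Things in the scene. Friction and masses are not known exactly. Their poses are not given: they have to be found in the camera images.
- nest: fixed aluminium block 90x90x20 mm, with a round recess (53 mm across, 5 mm deep) in its top in which the mandrel's flange sits loosely. Origin: centre of its underside, on the bench; z up.
- mandrel: loose steel mandrel, 0.2 kg: round flange 50 mm across, 8 mm thick, with a post 14 mm in diameter rising 60 mm above it (last 6 mm taper to 7 mm). Stands in the nest, underside 15 mm above the bench, flange 3 mm proud of the nest. Origin: centre of the flange's underside; z up along the post (tip at z = 68 mm). With both collars on, the post is bare above z = 40 mm.
- stack_mid (a point): point on the mandrel's axis 24 mm above the flange's underside: the middle of the collar stack when both are home. Axes as the mandrel.
- wide_seat (a point): point on the mandrel's axis 17 mm above the flange's underside: where the wide collar's centre is when it is home on the flange.
- narrow_seat (a point): point on the mandrel's axis 33 mm above the flange's underside: where the narrow collar's centre is when it is home on the wide one.
- wide_centre (a point): centre of the wide brass collar: a plain ring, outside diameter 40 mm, bore 18 mm, 18 mm high, 0.15 kg, the same either way up; z along its bore. It lies flat on the bench, centre 9 mm up.
- narrow_centre (a point): centre of the narrow brass collar: a plain ring, outside diameter 30 mm, bore 18 mm, 14 mm high, 0.055 kg, the same either way up; z along its bore. It lies flat on the bench, centre 7 mm up. The two collars may lie in either order on the robot's right.
- inspection_camera: fixed small camera on a stand at the back: base plate 110x100x12 mm, round post, 337 mm tall; the camera head on it points toward the robot and 30 degrees below level. Origin: on the bench straight below the front face of the lens, which is 285 mm up; z up, x horizontally backward from the view direction.
- view_point (a point): point in the air 130 mm in front of the lens on its line of sight, about 220 mm above the bench. Axes as the camera head: x points back along the line of sight to the lens, y is level, z points up, leaning 30 degrees from vertical away from the camera: the mandrel's z must point along it.
- tube: bystander: sawn-off brass tube 12x85x12 mm lying near the front edge
- tweezer: bystander: tweezers 16x113x9 mm lying near the front edge
- mouthpiece: bystander: brass mouthpiece 27x85x27 mm lying behind the collars
- barrel: bystander: steel barrel 24x24x26 mm standing in front of the camera
- bell: bystander: brass bell flare standing on its rim, 97 mm across, 111 mm tall, to the right of the camera
Mind the look-alikes: they are no part of the job. Leave any pink or turquoise look-alike of the part that bears wide_centre alone.

How it is judged:
By the outcome, as a careful person would: the job done as asked, in the order asked, and still so for the second after the job is handed in, while the arm keeps its last pose, push and grip.
It also fails if it takes over 67 s, if anything falls off the work surface, if the arm or the gripper's body presses on something with over 40 N, if the wrist force passes 120 N, or if a joint passes its speed limit or range.

### The arm

A 6-joint arm with a two-finger parallel gripper is mounted at the origin on a cart in front of the work surface, level with it; the furniture and walls round the work are solid. World frame = base frame: x ahead of the robot, y to its left, z up, the work surface at z = 0. Lengths are in m, angles in degrees, forces in N, time in s.
With the tool pointing down it reaches from about 0.4 to 0.825 m from the base axis. Payload 7 kg.
Tool frame: the origin (TCP) lies midway between the tips of the shut fingers; the grasp point (between the pads) lies 19 mm behind it (hold_point_z is the distance from the TCP to the grasp point, in m); z points along the fingers, y is the line along which they close (so a half turn about z gives the same grasp; the last joint's range is limited). The gripper opens to 88 mm and grips with 3 to 60 N. Pads are 19 mm wide; open, the fingers measure 130 mm over their backs; the gripper's body (78 mm by 193 mm) begins 47 mm behind the grasp point.
Start: joints at [-60.155, 20.546, 0.682, 0, -70.136, -16.507], TCP at [0.156, -0.657, 0.227] pointing down, gripper open.
Joint ranges: [-176.03, 176.03], [-82.01, 121.73], [-58.28, 71.71], [-173.87, 95.51], [-174.79, -0.11], [-173.66, 173.66]. Speed limits (degrees/s): [136.94, 136.94, 172.46, 180, 180, 180].

### API

Orientations are given as [roll, pitch, yaw] about the fixed x, y, z axes, in that order (R = Rz(yaw) Ry(pitch) Rx(roll)).
In Python, from plant import get_state, capture, close_job, hold_point_z gives the robot as it stands.
- The arm moves only by the shell command python3 -m inch 'ROWS' [FORCE]. ROWS is text: rows parted by semicolons, each of 5 numbers parted by spaces: the shift along the tool's x, y, z normalised to -1 to 1, where 1 is 0.15 m, then the turn about the tool's z normalised to -1 to 1, where 1 is 360 degrees, then the opening, from 0 (shut) to 1 (fully open). In form: tx ty tz spin grip; .... A call has exactly 8 rows; each row shifts and turns the commanded pose from where the row before left it, along the tool's axes as they then stand; what a row does not reach is not made up. A row lasts 1/8 s, in which the tool goes at most 62.5 mm and 10.7 degrees, less where a joint would pass 70% of its speed; a pose out of reach is approached as far as the arm can. A call with a number of a shift or a turn outside -1 to 1 is refused whole. A call with a gripper value outside its range is refused whole. The fingers move at their own pace and stop on an object; FORCE is the grip in N (left out, the last holds). Time passes only in rows, so rows that do not move let the fingers close, or fill a call up. It gives the time, the measured TCP pose, the force, the opening and the grip force at its end, in the units of the state.
- get_state(): the state, without advancing time (a new reading comes with each control period).
- capture(name): name is "scene" or "top"; returns a dict with "color" (480x640x3 uint8, blue, green, red), "mtx" (3x3 intrinsics, pixels), "dist_coeffs" ([k1, k2, p1, p2, k3] as OpenCV has them; the pictures are not rectified), "R" (3x3) and "t" (3): a world point X has camera coordinates R X + t. Camera axes: x right, y down, z forward; pixel columns grow to the right and rows downward; lengths in m; the calibration is good to about 2 mm. A picture is of the moment at which its call begins. There is no depth.
- close_job(): hands the job in; it is judged then, once.
The state is a dict: "time_s": time; "joints": joint angles; "qd": joint speeds; "joint_torque": joint torques, N m; "tcp_pos": TCP position; "eef_rot": TCP orientation; "contact_force": force on the tool from outside, world axes, zero at the start; "moment": the same for the moment, N m; "gripper_width": finger opening in m; "gripper_force": force on a finger pad.
Only numpy, scipy, OpenCV 4.12 (cv2) and the standard library are available. Lean on these libraries where they do the work, as an engineer would, in place of code of your own. Each camera call takes 0.05 s, during which the arm holds its last target. There are 200 camera calls.

## Working session

There is one attempt and no reset: what is moved stays moved. The work goes in short steps, Python scripts to look and compute and a shell command to move; the robot and the scene stay as the last step left them, time stands still between calls to the robot, and variables do not carry over. Pictures are saved under pics/ and viewed, at most 12 in all, crops included, and the job is handed in when it is done.

```bash
ls; mkdir -p pics
cat > h.py <<'E'
import numpy as np, cv2
from plant import *
def ray(c,uv):
    p=cv2.undistortPoints(np.array([[uv]],float),np.array(c["mtx"]),np.array(c["dist_coeffs"]))[0,0]
    R=np.array(c["R"]);t=np.array(c["t"])
    return -R.T@t, R.T@np.array([p[0],p[1],1])
def atz(c,uv,z):
    o,d=ray(c,uv); return o+d*(z-o[2])/d[2]
def proj(c,X):
    R=np.array(c["R"]);rv,_=cv2.Rodrigues(R)
    return cv2.projectPoints(np.atleast_2d(np.array(X,float)),rv,np.array(c["t"]),np.array(c["mtx"]),np.array(c["dist_coeffs"]))[0][:,0]
E
python3 - <<'E'
from h import *
for n in("scene","top"):
    c=capture(n); cv2.imwrite(f"pics/{n}0.png",c["color"]); o=-np.array(c["R"]).T@c["t"]; print(n,o,np.array(c["R"])[2],c["mtx"])
print(get_state(),hold_point_z if not callable(hold_point_z) else hold_point_z())
E
```

```text
pics
scene [0.10504608 0.46454101 0.75974136] [ 0.45825835 -0.6129654  -0.64364019] [[446.28458682   0.         316.74480359]
 [  0.         446.28458682 241.23782977]
 [  0.           0.           1.        ]]
top [ 0.28902516 -0.07502773  1.26578322] [ 0.21578764 -0.02560682 -0.97610449] [[468.13084538   0.         324.75701294]
 [  0.         468.13084538 235.75613861]
 [  0.           0.           1.        ]]
{'time_s': 0.1, 'joints': array([-6.01547196e+01,  2.05870051e+01,  6.39367085e-01, -1.58944765e-02,
       -7.01347146e+01, -1.65069534e+01]), 'qd': array([ 0.02941521, -0.09712864,  0.14370847,  0.12992861,  0.08829463,
        0.01077307]), 'joint_torque': array([-2.80282002e-03, -5.84159875e+01,  2.93751490e+01,  7.01557651e+00,
        1.01804579e-02, -5.38563847e-05]), 'tcp_pos': array([ 0.15559229, -0.65638808,  0.22572845]), 'eef_rot': array([ 1.79916796e+02, -9.07409369e-03, -1.66667078e+02]), 'contact_force': array([-0.39540938, -0.0166568 ,  0.53635994]), 'moment': array([-0.00437911,  0.0355289 ,  0.00047829]), 'gripper_force': 0.0, 'gripper_width': 0.08784358433461904} 0.0188
```

View pics/scene0.png

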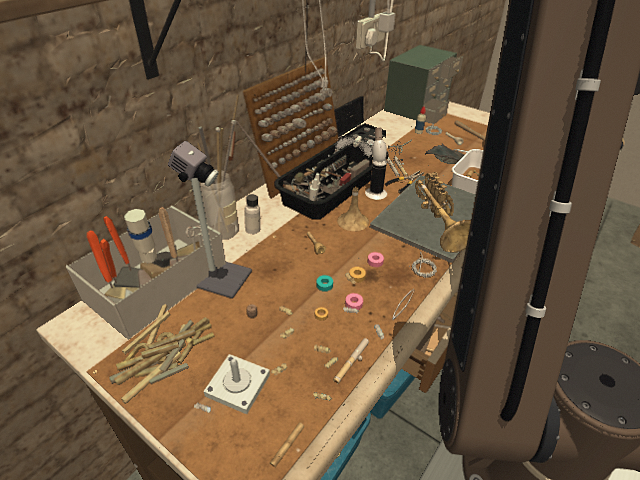

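View pics/top0.png

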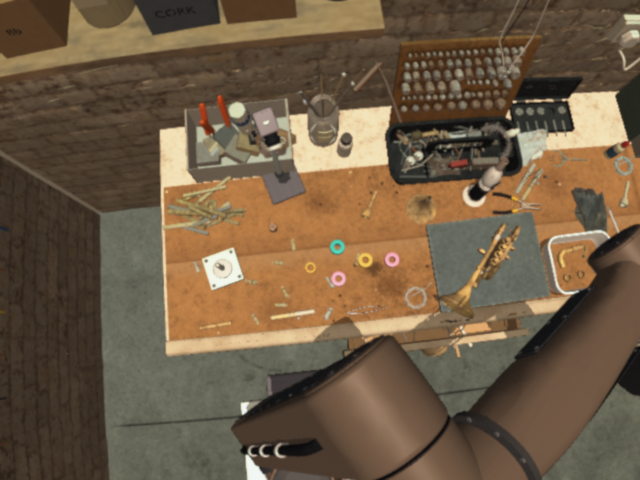

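Candidates (top view): turquoise ring (337,247), pink rings (339,278) and (392,259), wire ring (416,297), brass rings (365,260) larger and (310,267) smaller. Wide = brass (365,260), narrow = brass (310,267). The nest is at (222,268) and the camera stand at (283,183). Next I'll check with one close crop.

Run:
```python
from h import *
t=cv2.imread("pics/top0.png"); s=cv2.imread("pics/scene0.png")
T=cv2.resize(t[225:315,190:430],(800,300),interpolation=cv2.INTER_CUBIC)   # 3.333x
S1=cv2.resize(s[250:325,300:400],(400,300),interpolation=cv2.INTER_CUBIC)   # 4x
S2=cv2.resize(s[345:420,190:290],(400,300),interpolation=cv2.INTER_CUBIC)
cv2.imwrite("pics/c1.png",np.vstack([T,np.hstack([S1,S2])]))
S3=cv2.resize(s[130:305,150:270],(400,583),interpolation=cv2.INTER_CUBIC)
T3=cv2.resize(t[90:210,240:320],(400,600),interpolation=cv2.INTER_CUBIC)
cv2.imwrite("pics/c2.png",np.hstack([S3,T3[:583]]))
```

```text
(no output)
```

View pics/c1.png

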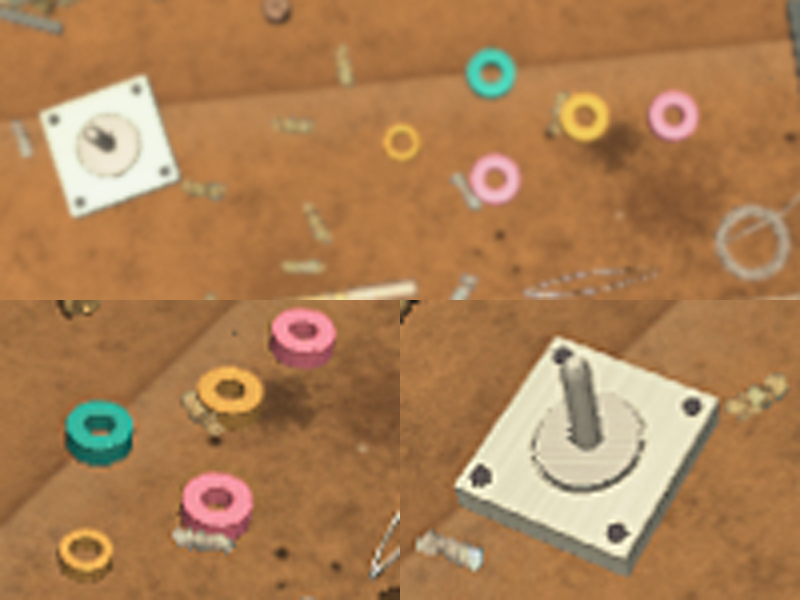

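View pics/c2.png

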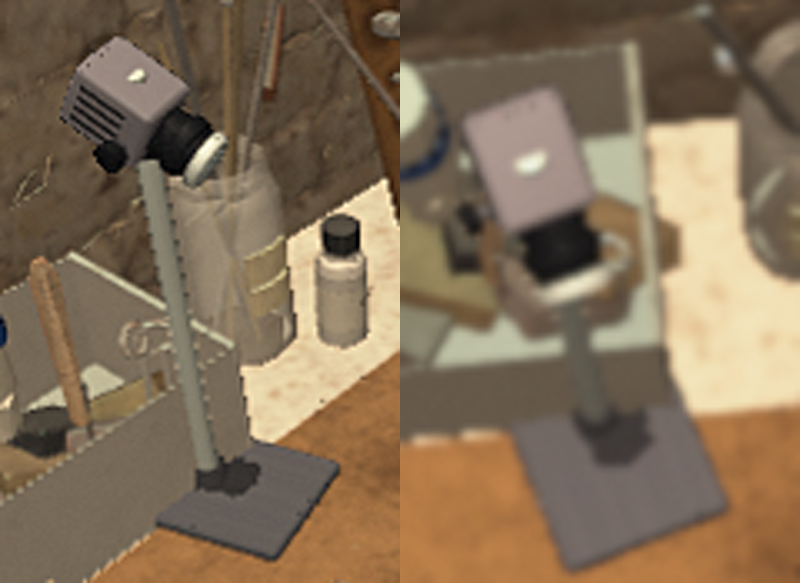

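```bash
cat > m.py <<'E'
from h import *
from scipy.optimize import least_squares
cs={n:capture(n) for n in("scene","top")}
for c in cs.values(): c["color"]=c["color"].astype(np.uint8)
S,T=cs["scene"],cs["top"]
def tri(us,ut):
    o1,d1=ray(S,us);o2,d2=ray(T,ut)
    k=np.linalg.lstsq(np.c_[d1,-d2],o2-o1,rcond=None)[0]
    a,b=o1+k[0]*d1,o2+k[1]*d2
    return (a+b)/2,np.linalg.norm(a-b)
def ringcentre(c,uv,h,rad):
    x,y=uv;s=16
    p=c["color"][y-s:y+s,x-s:x+s]; hsv=cv2.cvtColor(p,cv2.COLOR_BGR2HSV).astype(int)
    m=((hsv[...,0]>14)&(hsv[...,0]<30)&(hsv[...,1]>120)&(hsv[...,2]>190)).astype(np.uint8)
    n,l,st,ce=cv2.connectedComponentsWithStats(m); k=1+np.argmax(st[1:,4])
    cnt=max(cv2.findContours((l==k).astype(np.uint8),cv2.RETR_EXTERNAL,cv2.CHAIN_APPROX_NONE)[0],key=cv2.contourArea)
    e=cv2.fitEllipse(cnt); q=np.array(e[0])+[x-s,y-s]
    return q,e[1],atz(c,q,h)
E
python3 - <<'E'
from m import *
np.set_printoptions(precision=4,suppress=True)
for nm,h,us,ut in(("wide",.018,(358,272),(365,260)),("narrow",.014,(321,313),(310,267))):
    for c,u in((S,us),(T,ut)): print(nm,*ringcentre(c,u,h,0))
# nest corners, top of block z=.02
tc=[(190+x/3.3333,225+y/3.3333) for x,y in((146,76),(179,180),(75,216),(40,114))]
sc=[(190+(x-400)/4,345+(y-300)/4) for x,y in((557,338),(718,402),(629,557),(458,488))]
for c,q in((T,tc),(S,sc)):
    P=np.array([atz(c,u,.02) for u in q]); print("nest",P.mean(0),np.linalg.norm(P-np.roll(P,1,0),axis=1)); print(P[:,:2])
for nm,us,ut in(("tip",(190+173/4,345+62/4),(190+91/3.333,225+132/3.333)),("lens",(212,177.4),(277,147))):
    print(nm,*tri(us,ut))
B=[atz(T,u,.012) for u in((263.4,175.6),(297,170),(305.4,191.6),(274,203.6))]; print(np.array(B)[:,:2])
B=[atz(S,(150+x/3.333,130+y/3.333),.012) for x,y in((340,465),(275,555),(157,520),(248,443))]; print(np.array(B)[:,:2])
E
```

```text
wide [357.0549 271.9105] (10.651890754699707, 15.665778160095215) [ 0.4882 -0.2108  0.018 ]
wide [365.0015 258.857 ] (14.305291175842285, 14.483675956726074) [ 0.4896 -0.2091  0.018 ]
narrow [321.0816 311.7692] (9.710790634155273, 12.23143482208252) [ 0.4831 -0.061   0.014 ]
narrow [309.9342 266.7215] (10.994499206542969, 11.657231330871582) [ 0.4848 -0.0588  0.014 ]
nest [0.5028 0.1755 0.02  ] [0.0918 0.0904 0.0885 0.0894]
[[0.5575 0.1421]
 [0.4695 0.1213]
 [0.4491 0.2074]
 [0.5352 0.2312]]
nest [0.5014 0.1756 0.02  ] [0.0896 0.0899 0.0873 0.089 ]
[[0.5567 0.1437]
 [0.4693 0.1221]
 [0.4469 0.2065]
 [0.5327 0.2301]]
tip [0.5038 0.1762 0.0834] 0.001559802513077148
lens [ 0.7222 -0.0147  0.2864] 0.0038442102120326864
[[ 0.7586  0.0463]
 [ 0.7649 -0.0501]
 [ 0.6982 -0.0676]
 [ 0.6728  0.0231]]
[[ 0.696  -0.0665]
 [ 0.6695  0.025 ]
 [ 0.7579  0.0524]
 [ 0.7656 -0.0417]]
```

```bash
cat > g.py <<'E'
import sys
from h import *
# usage: g.py x y z [theta]: remaining shift in tool units (150mm) and spin units
s=get_state(); th=s["eef_rot"][2]; a=np.radians(th); p=s["tcp_pos"]
x=np.array([np.cos(a),np.sin(a),0]); y=np.array([np.sin(a),-np.cos(a),0])
d=np.array([float(v) for v in sys.argv[1:4]])-p
print("t",round(s["time_s"],2),"pos",p.round(4),"rot",s["eef_rot"].round(2),"w",round(s["gripper_width"],4),"F",s["contact_force"].round(1),"g",round(s["gripper_force"],1))
print("units",(np.array([d@x,d@y,-d[2]])/.15).round(4), "spin",round(-(((float(sys.argv[4])-th+180)%360-180)/360),4) if len(sys.argv)>4 else "")
E
python3 -m inch '0 0 0 -.0266 .8; 0 0 0 -.0266 .8; 0 0 0 -.0266 .8; 0 0 0 -.0266 .8; 0 0 0 -.0266 .8; 0 0 0 -.0266 .8; 0 0 0 -.0266 .8; 0 0 0 -.0266 .8' 20
python3 g.py .489 -.21 .1 -90
```

```text
time_s: 1.2
tcp_pos: [0.1557, -0.6566, 0.2263]
eef_rot: [180.0, 0.0, -89.7]
contact_force: [0.3, -0.9, -0.6]
gripper_width: 0.07
gripper_force: 0.0
t 1.2 pos [ 0.1557 -0.6566  0.2263] rot [ 1.7999e+02  2.0000e-02 -8.9740e+01] w 0.07 F [ 0.3 -0.9 -0.6] g 0.0
units [-2.9674 -2.2357  0.842 ] spin 0.0007
```

```bash
python3 -m inch '-.185 -.14 .03 0 .7; -.185 -.14 .03 0 .7; -.185 -.14 .03 0 .7; -.185 -.14 .03 0 .7; -.185 -.14 .03 0 .7; -.185 -.14 .03 0 .7; -.185 -.14 .03 0 .7; -.185 -.14 .03 0 .7' >/dev/null
python3 -m inch '-.185 -.14 .04 0 .7; -.185 -.14 .05 0 .7; -.185 -.14 .06 0 .7; -.185 -.14 .07 0 .7; -.185 -.14 .08 0 .7; -.185 -.14 .09 0 .7; -.185 -.14 .09 0 .7; -.1 -.1 .1 0 .7'
python3 g.py .489 -.21 .05 -90
```

```text
time_s: 3.2
tcp_pos: [0.487, -0.2247, 0.1032]
eef_rot: [-180.0, -0.0, -90.0]
contact_force: [0.2, -1.1, -0.1]
gripper_width: 0.0611
gripper_force: 0.0
t 3.2 pos [ 0.487  -0.2247  0.1032] rot [-179.97   -0.    -89.99] w 0.0611 F [ 0.2 -1.1 -0.1] g 0.0
units [-0.0978 -0.013   0.3546] spin 0.0
```

```bash
python3 -m inch '-.05 -.006 .1 0 .7; -.048 -.007 .1 0 .7; 0 0 .15 0 .7; 0 0 .15 0 .7; 0 0 .1 0 .7; 0 0 .05 0 .7; 0 0 0 0 .7; 0 0 0 0 .7' 
python3 g.py .489 -.21 .004 -90
```

```text
time_s: 4.2
tcp_pos: [0.4886, -0.2113, 0.0067]
eef_rot: [-179.9, -0.0, -90.1]
contact_force: [0.1, 0.5, -0.3]
gripper_width: 0.0612
gripper_force: 0.0
t 4.2 pos [ 0.4886 -0.2113  0.0067] rot [-1.7994e+02 -1.0000e-02 -9.0050e+01] w 0.0612 F [ 0.1  0.5 -0.3] g 0.0
units [-0.0083 -0.003   0.0179] spin -0.0001
```

```bash
python3 -m inch '-.008 0 .012 0 .7; 0 0 0 0 0; 0 0 0 0 0; 0 0 0 0 0; 0 0 0 0 0; 0 0 0 0 0; 0 0 -.1 0 0; 0 0 -.15 0 0' 25
python3 g.py .502 .1755 .14 -90
python3 - <<'E'
from h import *
c=capture("scene");t=capture("top")
S=cv2.resize(c["color"][150:350,220:480],(780,600)); T=cv2.resize(t["color"][200:320,300:460],(800,600))
cv2.imwrite("pics/g1.png",S);cv2.imwrite("pics/g1t.png",T)
E
```

```text
time_s: 5.2
tcp_pos: [0.4872, -0.2099, 0.0421]
eef_rot: [179.9, 0.0, -90.1]
contact_force: [1.1, -0.1, -1.1]
gripper_width: 0.0384
gripper_force: 25.0
t 5.2 pos [ 0.4872 -0.2099  0.0421] rot [ 1.7988e+02  1.0000e-02 -9.0060e+01] w 0.0384 F [ 1.1 -0.1 -1.1] g 25.0
units [-2.5693 -0.0956 -0.6526] spin -0.0002
```

View pics/g1.png

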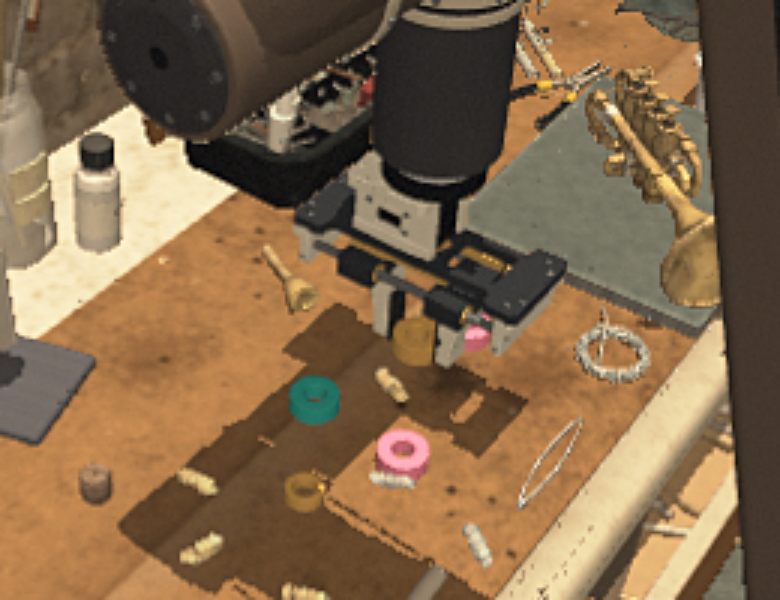

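```bash
python3 -m inch '-.1 -.01 -.2 0 0; -.2 -.01 -.2 0 0; -.25 -.01 -.1 0 0; -.25 -.01 0 0 0; -.25 -.01 0 0 0; -.25 -.01 0 0 0; -.25 -.01 0 0 0; -.25 -.01 0 0 0' >/dev/null
python3 -m inch '-.25 -.01 0 0 0; -.25 0 0 0 0; -.15 0 0 0 0; -.1 0 0 0 0; 0 0 0 0 0; 0 0 0 0 0; 0 0 0 0 0; 0 0 0 0 0' 
python3 g.py .5025 .1758 .115 -90
```

```text
time_s: 7.3
tcp_pos: [0.502, 0.172, 0.1168]
eef_rot: [-180.0, 0.0, -90.1]
contact_force: [-0.3, 0.2, -1.7]
gripper_width: 0.0384
gripper_force: 25.0
t 7.3 pos [0.502  0.172  0.1168] rot [-180.     0.   -90.1] w 0.0384 F [-0.3  0.2 -1.7] g 25.0
units [-0.0254 -0.0036  0.0122] spin -0.0003
```

```bash
python3 -m inch '-.023 -.003 0 0 0; 0 0 .05 0 0; 0 0 .05 0 0; 0 0 .05 0 0; 0 0 .05 0 0; 0 0 .04 0 0; 0 0 0 0 0; 0 0 0 0 0' 
python3 g.py .5025 .1758 .030 -90
python3 - <<'E'
from h import *
c=capture("scene");t=capture("top")
S=cv2.resize(c["color"][300:420,180:300],(600,600),interpolation=cv2.INTER_CUBIC)
cv2.imwrite("pics/p1.png",S)
E
```

```text
time_s: 8.3
tcp_pos: [0.5025, 0.1761, 0.0809]
eef_rot: [-180.0, 0.0, -90.0]
contact_force: [0.4, -0.5, -2.1]
gripper_width: 0.0386
gripper_force: 25.0
t 8.3 pos [0.5025 0.1761 0.0809] rot [-179.99    0.    -90.05] w 0.0386 F [ 0.4 -0.5 -2.1] g 25.0
units [ 1.70e-03 -2.00e-04  3.39e-01] spin -0.0001
```

View pics/p1.png

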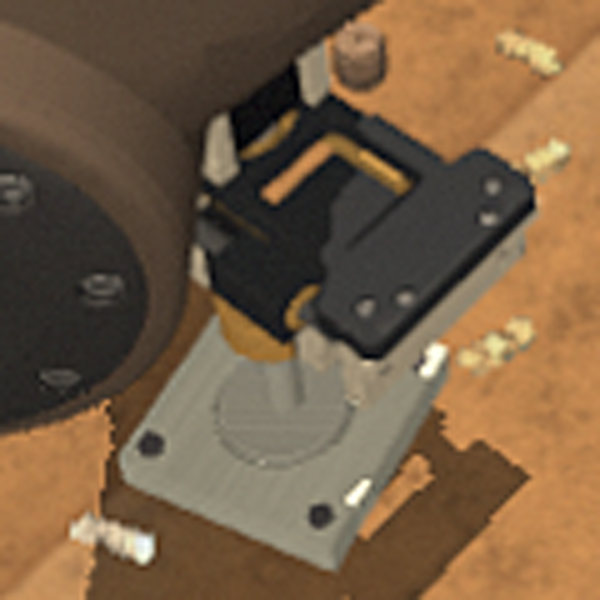

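The collar sits over the post at (280,380) in the crop, with no side force, so I'm continuing down.

```bash
python3 -m inch '0 0 .03 0 0; 0 0 .03 0 0; 0 0 .03 0 0; 0 0 .03 0 0; 0 0 .03 0 0; 0 0 .03 0 0; 0 0 0 0 0; 0 0 0 0 0' 
python3 g.py .5025 .1758 .029 -90
```

```text
time_s: 9.4
tcp_pos: [0.502, 0.1758, 0.0535]
eef_rot: [180.0, -0.0, -90.1]
contact_force: [0.8, -1.0, -1.8]
gripper_width: 0.0388
gripper_force: 25.0
t 9.4 pos [0.502  0.1758 0.0535] rot [ 1.7996e+02 -2.0000e-02 -9.0060e+01] w 0.0388 F [ 0.8 -1.  -1.8] g 25.0
units [ 1.000e-04 -3.200e-03  1.636e-01] spin -0.0002
```

```bash
python3 -m inch '0 0 .03 0 0; 0 0 .03 0 0; 0 0 .03 0 0; 0 0 .03 0 0; 0 0 .02 0 0; 0 0 0 0 0; 0 0 0 0 .55; 0 0 0 0 .65' 
python3 -m inch '0 0 0 0 .68; 0 0 0 0 .68; 0 0 -.1 0 .68; 0 0 -.2 0 .68; 0 0 -.2 0 .68; 0 0 -.1 0 .68; .1 0 0 0 .6; .2 0 0 0 .55'
python3 g.py .484 -.06 .07 -90
```

```text
time_s: 10.4
tcp_pos: [0.5027, 0.1762, 0.0332]
eef_rot: [-180.0, 0.0, -90.0]
contact_force: [-1.1, -0.0, -0.3]
gripper_width: 0.0527
gripper_force: 0.0
time_s: 11.4
tcp_pos: [0.5018, 0.1303, 0.1221]
eef_rot: [180.0, -0.0, -90.0]
contact_force: [0.2, 0.0, -0.6]
gripper_width: 0.0497
gripper_force: 0.0
t 11.4 pos [0.5018 0.1303 0.1221] rot [ 1.7995e+02 -1.0000e-02 -8.9990e+01] w 0.0497 F [ 0.2  0.  -0.6] g 0.0
units [1.2689 0.1188 0.3477] spin 0.0
```

```bash
python3 -m inch '.25 .02 0 0 .55; .25 .02 0 0 .55; .25 .02 0 0 .55; .25 .02 .08 0 .55; .17 .02 .12 0 .55; .1 .019 .15 0 .55; 0 0 0 0 .55; 0 0 0 0 .55' 
python3 g.py .484 -.06 .005 -90
python3 - <<'E'
from m import *
cv2.imwrite("pics/p2.png",np.hstack([cv2.resize(S["color"][340:420,190:290],(500,400),interpolation=cv2.INTER_CUBIC),cv2.resize(T["color"][235:305,190:255],(300,400),interpolation=cv2.INTER_CUBIC)]))
E
```

```text
time_s: 12.4
tcp_pos: [0.4842, -0.0596, 0.0703]
eef_rot: [180.0, -0.0, -90.1]
contact_force: [-0.5, -0.1, 0.3]
gripper_width: 0.0482
gripper_force: 0.0
t 12.4 pos [ 0.4842 -0.0596  0.0703] rot [ 1.7997e+02 -2.0000e-02 -9.0070e+01] w 0.0482 F [-0.5 -0.1  0.3] g 0.0
units [0.0025 0.0016 0.4353] spin -0.0002
```

View pics/p2.png

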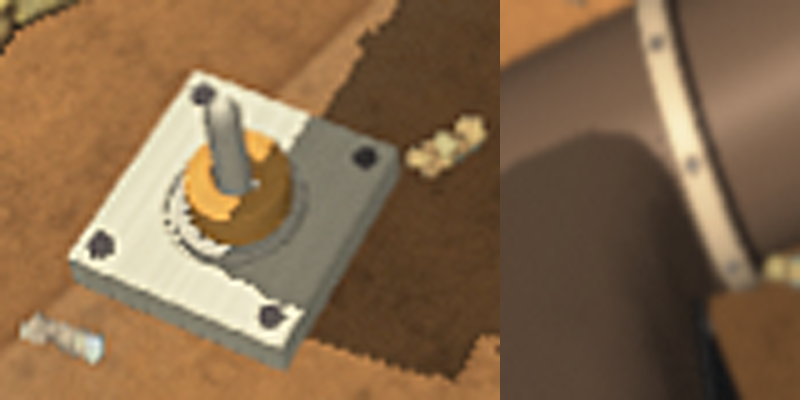

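The wide collar is home around the post at about (235,190) in the crop. Now picking the narrow one.

```bash
python3 -m inch '0 0 .12 0 .55; 0 0 .12 0 .55; 0 0 .12 0 .55; 0 0 .07 0 .55; 0 0 0 0 .5; 0 0 0 0 .0; 0 0 0 0 0; 0 0 0 0 0' 15
python3 -m inch '0 0 0 0 0; 0 0 0 0 0; 0 0 -.1 0 0; -.05 0 -.2 0 0; -.15 0 -.2 0 0; -.25 0 -.2 0 0; -.25 -.02 -.15 0 0; -.25 -.03 0 0 0'
python3 g.py .5025 .176 .12 -90
```

```text
time_s: 13.5
tcp_pos: [0.4848, -0.0594, 0.0064]
eef_rot: [-179.9, 0.0, -90.0]
contact_force: [-0.1, 1.3, 3.9]
gripper_width: 0.0283
gripper_force: 15.0
time_s: 14.5
tcp_pos: [0.4929, 0.0846, 0.1354]
eef_rot: [-179.8, 0.1, -90.1]
contact_force: [0.3, -0.7, -1.3]
gripper_width: 0.0284
gripper_force: 15.0
t 14.5 pos [0.4929 0.0846 0.1354] rot [-1.798e+02  1.100e-01 -9.005e+01] w 0.0284 F [ 0.3 -0.7 -1.3] g 15.0
units [-0.6094 -0.0637  0.1027] spin -0.0002
```

```bash
python3 -m inch '-.2 -.02 0 0 0; -.2 -.02 0 0 0; -.15 -.02 0 0 0; -.06 -.004 .05 0 0; 0 0 .05 0 0; 0 0 0 0 0; 0 0 0 0 0; 0 0 0 0 0' 
python3 g.py .5025 .176 .080 -90
```

```text
time_s: 15.5
tcp_pos: [0.5018, 0.1741, 0.1186]
eef_rot: [-180.0, 0.0, -90.1]
contact_force: [-0.7, -0.0, -0.2]
gripper_width: 0.0284
gripper_force: 15.0
t 15.5 pos [0.5018 0.1741 0.1186] rot [-1.7998e+02  2.0000e-02 -9.0090e+01] w 0.0284 F [-0.7 -0.  -0.2] g 15.0
units [-0.0125 -0.0047  0.257 ] spin -0.0002
```

```bash
python3 -m inch '-.01 -.004 .04 0 0; 0 0 .04 0 0; 0 0 .04 0 0; 0 0 .04 0 0; 0 0 .04 0 0; 0 0 .04 0 0; 0 0 .04 0 0; 0 0 0 0 0'
python3 g.py .5025 .176 .052 -90
```

```text
time_s: 16.5
tcp_pos: [0.5022, 0.176, 0.0758]
eef_rot: [180.0, -0.0, -90.1]
contact_force: [0.5, 1.3, -1.2]
gripper_width: 0.0283
gripper_force: 15.0
t 16.5 pos [0.5022 0.176  0.0758] rot [ 1.7999e+02 -1.0000e-02 -9.0050e+01] w 0.0283 F [ 0.5  1.3 -1.2] g 15.0
units [ 0.0003 -0.0018  0.1588] spin -0.0001
```

```bash
python3 -m inch '0 0 .03 0 0; 0 0 .03 0 0; 0 0 .03 0 0; 0 0 .03 0 0; 0 0 .03 0 0; 0 0 0 0 0; 0 0 0 0 .4; 0 0 0 0 .5' 
python3 -m inch '0 0 0 0 .5; 0 0 -.1 0 .5; 0 0 -.2 0 .5; 0 0 -.2 0 .5; .2 .1 0 0 .5; .2 .1 0 0 .5; .2 .1 0 0 .5; .2 .1 0 0 .5'
python3 g.py .5025 .176 .13 -164
python3 - <<'E'
from m import *
cv2.imwrite("pics/p3.png",np.hstack([cv2.resize(S["color"][340:420,190:290],(500,400),interpolation=cv2.INTER_CUBIC),cv2.resize(T["color"][235:305,190:255],(300,400),interpolation=cv2.INTER_CUBIC)]))
E
```

```text
time_s: 17.5
tcp_pos: [0.5021, 0.1759, 0.0538]
eef_rot: [180.0, -0.0, -90.1]
contact_force: [0.3, -0.6, -0.4]
gripper_width: 0.04
gripper_force: 0.0
time_s: 18.5
tcp_pos: [0.4418, 0.0552, 0.1299]
eef_rot: [-179.9, 0.0, -90.0]
contact_force: [1.1, -0.5, -0.0]
gripper_width: 0.0444
gripper_force: 0.0
t 18.5 pos [0.4418 0.0552 0.1299] rot [-1.7993e+02  3.0000e-02 -9.0030e+01] w 0.0444 F [ 1.1 -0.5 -0. ] g 0.0
units [-8.053e-01 -4.043e-01 -6.000e-04] spin 0.2055
```

View pics/p3.png

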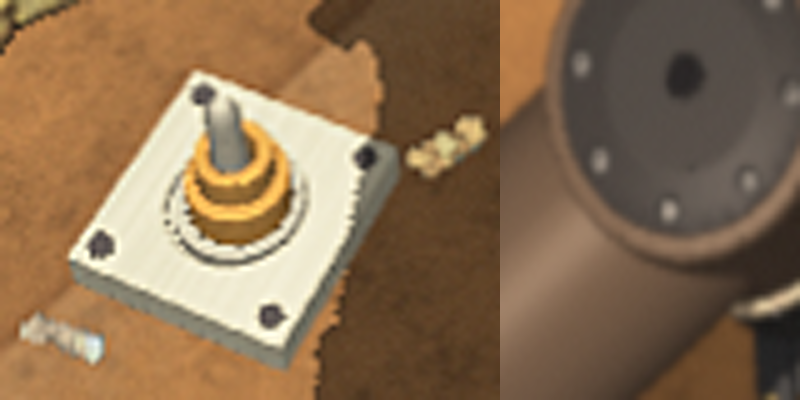

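```bash
cat > ov.py <<'E'
from m import *
# model: lens xy, yaw, plate centre offset along x axis of camera frame
s0=cv2.imread("pics/scene0.png");t0=cv2.imread("pics/top0.png")
def model(p):
    x,y,ps,off=p; ps=np.radians(ps); ex=np.array([np.cos(ps),np.sin(ps),0]);ey=np.array([-np.sin(ps),np.cos(ps),0]);ez=np.array([0,0,1.])
    L=np.array([x,y,.285]); v=np.cos(np.pi/6)*ex+.5*ez; w=np.cos(np.pi/6)*ez-.5*ex
    o=np.array([x,y,0])
    plate=[o+(off+a*P[0]/2)*ex+b*P[1]/2*ey+.012*ez for a,b in((-1,-1),(-1,1),(1,1),(1,-1))]
    return L,v,w,ex,ey,np.array(plate)
P=(.110,.100)
def ringmask(img,box):
    x0,y0,x1,y1=box; h=cv2.cvtColor(img[y0:y1,x0:x1],cv2.COLOR_BGR2HSV)
    m=((h[...,1]<45)&(h[...,2]>185)).astype(np.uint8); n,l,st,ce=cv2.connectedComponentsWithStats(m)
    k=1+np.argmax(st[1:,4]); ys,xs=np.where(l==k); r=cv2.minAreaRect(np.c_[xs,ys].astype(np.float32)); return np.array(r[0])+[x0,y0],r[1:],len(xs)
E
python3 - <<'E'
from ov import *
np.set_printoptions(precision=4,suppress=True)
a=ringmask(s0,(200,160,225,190)); b=ringmask(t0,(265,135,292,157)); print(a,b,tri(a[0],b[0]))
print(atz(S,a[0],.285),atz(T,b[0],.285))
tp=np.array([(240+(x-400)/5,90+y/5) for x,y in((727,508),(570,568),(517,428),(685,400))])
sp=np.array([(150+x/3.333,130+y/3.333) for x,y in((275,555),(157,520),(340,465))])
for P_ in((.11,.1),(.1,.11)):
    import ov; ov.P=P_
    def f(p):
        pl=model(p[:4])[5]; pl2=pl+np.r_[p[4:6],0]
        return np.r_[(proj(T,pl2)-tp).ravel(),(proj(S,pl2)[[0,1,3]]-sp).ravel()]
    r=least_squares(f,[.72,-.015,16,.03,0,0],x_scale=[.01,.01,5,.01,.01,.01]); print(P_,r.x,r.cost,r.fun.round(1), model(r.x[:4])[5].mean(0)+np.r_[r.x[4:6],0])
E
python3 -m inch '0 0 0 .0257 .5; 0 0 0 .0257 .5; 0 0 0 .0257 .5; 0 0 0 .0257 .5; 0 0 0 .0257 .5; 0 0 0 .0257 .5; 0 0 0 .0257 .5; 0 0 0 .0257 .5'
python3 g.py .5025 .176 .13 -164
```

```text
(array([211.75, 174.75]), ((2.1213202476501465, 7.071067810058594), 45.0), 17) (array([286.5, 153.5]), ((5.0, 5.0), 90.0), 18) (array([ 0.7162, -0.0261,  0.2852]), np.float64(0.03072194047131072))
[ 0.7342 -0.0221  0.285 ] [ 0.7031 -0.0357  0.285 ]
(0.11, 0.1) [  0.738    0.5761 -27.5758  -0.0486   0.0365  -0.6008] 1162.112356529697 [-15.3  14.9 -16.7  -9.5   9.1 -15.7   7.9   1.8  17.4  -9.6  10.3  14.2
 -16.3 -11.6] [ 0.7314 -0.0021  0.012 ]
(0.1, 0.11) [  0.5062   0.687  -25.4911  -0.0412   0.2619  -0.7055] 1098.0106486524485 [-12.5  13.7 -17.8 -10.7   5.5 -14.2   8.1   3.3  18.9 -12.    8.3  14.1
 -15.  -10.9] [ 0.731  -0.0008  0.012 ]
time_s: 19.7
tcp_pos: [0.4429, 0.0569, 0.1292]
eef_rot: [-180.0, 0.0, -164.3]
contact_force: [0.7, 1.1, -0.3]
gripper_width: 0.0438
gripper_force: 0.0
t 19.7 pos [0.4429 0.0569 0.1292] rot [-1.8000e+02  4.0000e-02 -1.6433e+02] w 0.0438 F [ 0.7  1.1 -0.3] g 0.0
units [-0.5971  0.6569 -0.005 ] spin -0.0009
```

Run:
```python
from ov import *
import ov
np.set_printoptions(precision=4,suppress=True)
tp=np.array([(240+(x-400)/5,90+y/5) for x,y in((727,508),(570,568),(517,428),(685,400))])
sp=np.array([(150+x/3.333,130+y/3.333) for x,y in((340,465),(275,555),(157,520))])
res=[]
for P_ in((.11,.1),(.1,.11)):
    ov.P=P_
    f=lambda p:np.r_[(proj(T,model([*p,0])[5])-tp).ravel(),(proj(S,model([*p,0])[5])[:3]-sp).ravel()]
    r=least_squares(f,[.72,-.01,16],x_scale=[.01,.01,5]); print(P_,r.x,r.cost,r.fun.round(1)); res.append(r)
k=int(np.argmin([r.cost for r in res])); ov.P=((.11,.1),(.1,.11))[k]; pc=res[k].x
yaw=pc[2]; L0=np.array([.7222,-.0147])
ims=[]
for c,img,(x0,y0,x1,y1) in((S,s0,(160,130,260,230)),(T,t0,(250,100,310,160))):
    z=400/(x1-x0); im=cv2.resize(img[y0:y1,x0:x1],(400,400),interpolation=cv2.INTER_CUBIC)
    L,v,w,ex,ey,_=model([*L0,yaw,0])
    q=lambda X:np.round((proj(c,X)-[x0,y0]+.5)*z).astype(int)
    for rr in(.011,.015):cv2.polylines(im,[q([L+rr*(np.cos(a)*ey+np.sin(a)*w) for a in np.linspace(0,6.28,60)])],True,(0,0,255),1)
    cv2.polylines(im,[q([L-.04*v,L+.09*v])],False,(0,255,0),1)
    ims.append(im)
im=np.hstack(ims)
pl=model([*pc,0])[5]; low=[]
for c,img,(x0,y0,x1,y1) in((S,s0,(190,255,260,305)),(T,t0,(250,160,320,210))):
    z=400/(x1-x0); b=cv2.resize(img[y0:y1,x0:x1],None,fx=z,fy=z,interpolation=cv2.INTER_CUBIC)[:200]
    b=cv2.resize(img[y0:y1,x0:x1],(280,200),interpolation=cv2.INTER_CUBIC)
    cv2.polylines(b,[np.round((proj(c,pl)-[x0,y0]+.5)*4).astype(int)],True,(0,0,255),1); low.append(cv2.copyMakeBorder(b,0,0,0,120,cv2.BORDER_CONSTANT))
cv2.imwrite("pics/ov.png",np.vstack([im,np.hstack(low)]))
```

```text
(0.11, 0.1) [ 0.7272 -0.01   13.678 ] 88.77863608471115 [ 1.9  4.1 -0.6  3.8 -2.1 -3.2 -2.5 -8.9  4.6  0.7  2.2  1.7 -2.9 -2.3]
(0.1, 0.11) [ 0.7263 -0.0112 13.7215] 64.20287027810457 [ 3.4  2.2 -2.4  3.1 -2.8 -0.8  0.2 -7.6  4.5 -1.3 -0.2  2.3 -1.7 -0.4]
```

View pics/ov.png

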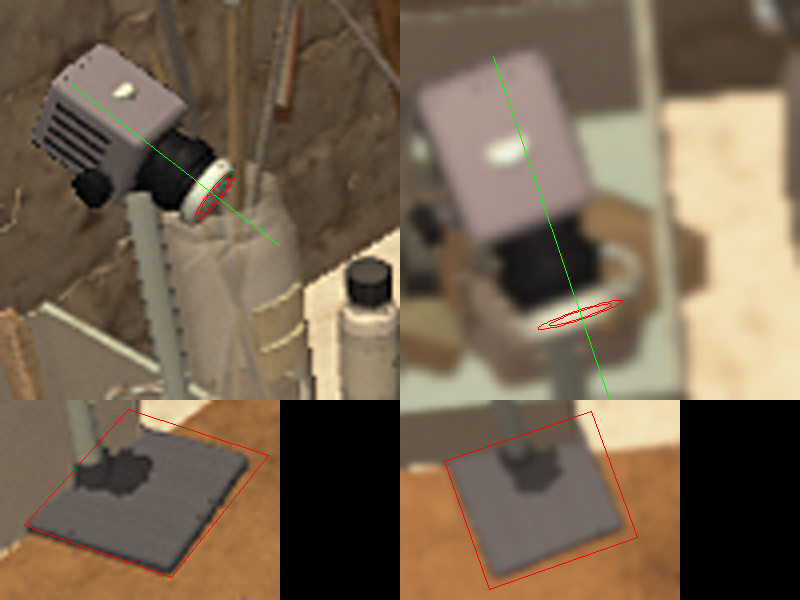

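Run:
```python
import cv2
for n,(x0,y0,x1,y1) in(("scene0",(190,155,222,190)),("top0",(255,105,296,153))):
    h=cv2.cvtColor(cv2.imread(f"pics/{n}.png"),cv2.COLOR_BGR2HSV)
    print(n,x0,y0)
    for y in range(y0,y1): print(y,''.join('#' if h[y,x,2]<60 else ('O' if h[y,x,1]<40 and h[y,x,2]>180 else ('o' if h[y,x,1]<50 and h[y,x,2]>150 else ('+' if h[y,x,1]<70 and h[y,x,2]>105 else '.'))) for x in range(x0,x1)))
```

```text
scene0 190 155
155 +oooo+++o+o++oo+................
156 ooooooo+o+++++++................
157 o+ooooo+o+oo+++.................
158 ooooooo+o+oo++..................
159 ooooo+oo+oo++...................
160 ooo+oo+oo+++..#.................
161 oooooo+o+++..###................
162 ooooooo+++..##..................
163 +ooooo+++.######................
164 ++ooo++..#########.#............
165 ..++++..#############...........
166 ...+...###############..........
167 ......#################.........
168 ......#########.#######.........
169 .....###################........
170 .....##################.oo+.....
171 ....##################+ooooo....
172 ....#################+oOOoo+....
173 ....################.+OOoo+.....
174 ...################.oOOO++......
175 ...################oOOOo+++.....
176 ...###############+oOOOo........
177 ..###############.ooOoo++.+.....
178 ..+++o+.#########ooooo+.........
179 .+++++++########+oooo+..........
180 ..++++++########+oooo+..........
181 ..++++++.######.+ooo+..#........
182 ..+++++++..####.ooo+...#..+.....
183 ..+++++++...+++.+++......++.....
184 ..++++++
[... 1730 characters left out ...]
...++.....
138 .........################+++++....++.....
139 ..........###############....+....++.....
140 ..........###############.........++.....
141 ..........###############....++...++.....
142 ..........##############.++++++...++.....
143 ..........############.++oo+++....+++....
144 ...........########..+oooo+++.....+++....
145 ............####..+ooooooo+.......+++...+
146 ...............++oooOOoo+++......++++..++
147 ............+++oooOOOo+++.......+oo++....
148 ...........++oooooooo+++.......+ooo++....
149 ............++ooooooo++........+oOo+++...
150 ............+++oo+++..........++oOoo++...
151 ..............++++............+ooOoo++...
152 .....+..........+....+........+oOOoo++...
```

Run:
```python
from m import *
np.set_printoptions(precision=4,suppress=True)
for us,ut in(((212.5,177.5),(274.5,147)),((212.5,177.5),(274.5,148)),((211.5,176.5),(274,146.5)),((212.5,177.5),(277,147))): print(tri(us,ut),atz(S,us,.285),atz(T,ut,.285))
# axis candidates: project lens axis for yaws
for yaw in(13,16,19):
    a=np.radians(yaw);v=np.array([np.cos(a)*.866,np.sin(a)*.866,.5])
    L=np.array([.7225,-.011,.285])
    print(yaw,proj(T,[L,L+.03*v,L+.06*v]).round(1).tolist(),proj(S,[L,L+.03*v,L+.06*v]).round(1).tolist())
```

```text
(array([ 0.7192, -0.0107,  0.2901]), np.float64(0.0008692727802705614)) [ 0.7253 -0.016   0.285 ] [ 0.7218 -0.0101  0.285 ]
(array([ 0.7171, -0.0101,  0.2909]), np.float64(0.0007739753706532909)) [ 0.7253 -0.016   0.285 ] [ 0.7194 -0.0099  0.285 ]
(array([ 0.7198, -0.0096,  0.2925]), np.float64(7.067961479646801e-05)) [ 0.7296 -0.0173  0.285 ] [ 0.7231 -0.0091  0.285 ]
(array([ 0.7218, -0.015 ,  0.2863]), np.float64(0.002867294768558833)) [ 0.7253 -0.016   0.285 ] [ 0.7212 -0.0158  0.285 ]
13 [[274.9, 146.7], [270.7, 133.9], [266.5, 120.9]] [[211.6, 179.0], [199.6, 169.5], [187.5, 160.0]]
16 [[274.9, 146.7], [270.1, 134.1], [265.3, 121.3]] [[211.6, 179.0], [199.2, 169.9], [186.7, 160.7]]
19 [[274.9, 146.7], [269.6, 134.3], [264.2, 121.8]] [[211.6, 179.0], [198.8, 170.2], [185.9, 161.3]]
```

```bash
python3 -m inch '-.15 .16 0 0 .5; -.15 .16 0 0 .5; -.15 .17 0 0 .5; -.147 .167 0 0 .5; 0 0 .1 0 .5; 0 0 0 0 .5; 0 0 0 0 .5; 0 0 0 0 .5' 
python3 g.py .5025 .176 .0625 -164
```

```text
time_s: 20.9
tcp_pos: [0.5013, 0.175, 0.1143]
eef_rot: [180.0, 0.0, -164.1]
contact_force: [0.3, 0.2, 0.3]
gripper_width: 0.0437
gripper_force: 0.0
t 20.9 pos [0.5013 0.175  0.1143] rot [ 1.7999e+02  4.0000e-02 -1.6407e+02] w 0.0437 F [0.3 0.2 0.3] g 0.0
units [-0.0098  0.004   0.3453] spin -0.0002
```

```bash
python3 -m inch '-.01 .004 .09 0 .5; 0 0 .09 0 .5; 0 0 .09 0 .5; 0 0 .075 0 .5; 0 0 0 0 0; 0 0 0 0 0; 0 0 0 0 0; 0 0 0 0 0' 10
python3 -m inch '0 0 0 0 0; 0 0 0 0 0; 0 0 0 0 0; 0 0 0 0 0; 0 0 0 0 0; 0 0 0 0 0; 0 0 0 0 0; 0 0 0 0 0' 10
python3 g.py .5025 .176 .0625 -164
```

```text
time_s: 21.9
tcp_pos: [0.5027, 0.1767, 0.0625]
eef_rot: [180.0, 0.1, -164.1]
contact_force: [-2.2, 1.3, 1.1]
gripper_width: 0.0132
gripper_force: 10.0
time_s: 22.9
tcp_pos: [0.5027, 0.1767, 0.0624]
eef_rot: [180.0, 0.0, -164.1]
contact_force: [-1.6, 1.9, 6.3]
gripper_width: 0.0137
gripper_force: 10.0
t 22.9 pos [0.5027 0.1767 0.0624] rot [ 1.7998e+02  4.0000e-02 -1.6406e+02] w 0.0137 F [-1.6  1.9  6.3] g 10.0
units [ 0.0028 -0.0042 -0.0006] spin -0.0002
```

```bash
python3 -m inch '.016 0 -.006 0 0; .016 0 -.007 0 0; .016 0 -.005 0 0; .016 0 -.005 0 0; .017 0 -.004 0 0; .017 0 -.004 0 0; 0 0 0 0 0; 0 0 0 0 0' 12
python3 g.py .5027 .1767 .0624 -164
python3 - <<'E'
from m import *
cv2.imwrite("pics/p4.png",cv2.resize(S["color"][330:420,180:300],(800,600),interpolation=cv2.INTER_CUBIC))
E
```

```text
time_s: 23.9
tcp_pos: [0.4883, 0.1724, 0.0667]
eef_rot: [-180.0, -0.0, -164.1]
contact_force: [3.0, 1.6, 2.6]
gripper_width: 0.0135
gripper_force: 12.0
t 23.9 pos [0.4883 0.1724 0.0667] rot [-180.     -0.   -164.07] w 0.0135 F [3.  1.6 2.6] g 12.0
units [-0.1001  0.0014  0.0286] spin -0.0002
```

View pics/p4.png

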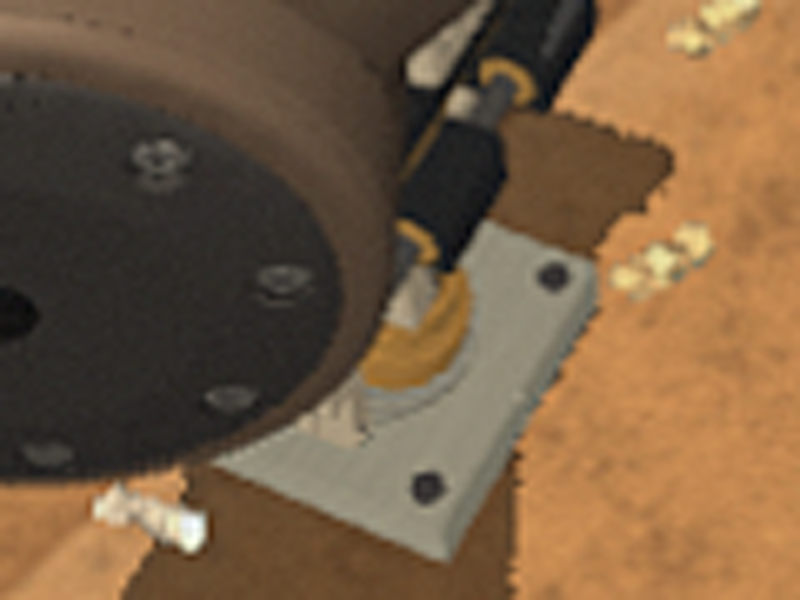

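```bash
python3 -m inch '.016 0 -.002 0 0; .017 0 -.002 0 0; .017 0 -.001 0 0; .017 0 0 0 0; .017 0 0 0 0; .017 0 .001 0 0; 0 0 0 0 0; 0 0 0 0 0' 12
python3 g.py .5027 .1767 .0624 -164
python3 -m inch '0 0 0 0 0; 0 0 0 0 0; 0 0 0 0 0; 0 0 -.03 0 0; 0 0 -.06 0 0; 0 0 -.1 0 0; 0 0 -.1 0 0; 0 0 -.1 0 0' 55
python3 g.py .603 -.0455 .239 -164
```

```text
time_s: 25.0
tcp_pos: [0.4735, 0.168, 0.0671]
eef_rot: [-180.0, -0.0, -164.1]
contact_force: [2.0, 0.8, 0.2]
gripper_width: 0.0131
gripper_force: 12.0
t 25.0 pos [0.4735 0.168  0.0671] rot [-1.7999e+02 -3.0000e-02 -1.6408e+02] w 0.0131 F [2.  0.8 0.2] g 12.0
units [-0.2028  0.0021  0.0314] spin -0.0002
time_s: 26.0
tcp_pos: [0.4738, 0.1682, 0.1272]
eef_rot: [180.0, 0.0, -164.1]
contact_force: [-1.5, 0.3, -4.6]
gripper_width: 0.0123
gripper_force: 55.0
t 26.0 pos [0.4738 0.1682 0.1272] rot [ 1.7998e+02  3.0000e-02 -1.6407e+02] w 0.0123 F [-1.5  0.3 -4.6] g 55.0
units [-0.4374 -1.6068 -0.7456] spin -0.0002
```

```bash
python3 -m inch '-.02 -.05 -.1 0 0; -.04 -.1 -.1 0 0; -.06 -.15 -.1 0 0; -.06 -.18 -.1 0 0; -.06 -.2 -.1 0 0; -.06 -.2 -.08 0 0; -.05 -.2 -.07 0 0; -.03 -.2 -.05 0 0' >/dev/null
python3 -m inch '-.02 -.15 -.02 0 0; -.02 -.1 0 0 0; 0 -.05 0 0 0; 0 -.02 0 0 0; 0 0 0 0 0; 0 0 0 0 0; 0 0 0 0 0; 0 0 0 0 0' 55
python3 g.py .603 -.0455 .239 -164
python3 - <<'E'
from m import *
s=get_state();p=s["tcp_pos"];a=np.radians(196);u=np.array([np.cos(a),np.sin(a),0])
np.set_printoptions(precision=1,suppress=True)
m=np.array([*(.5*u[:2]),.866])
fl=p-.047*m; print("expected px flange underside, stackmid, tcp",proj(S,[fl,fl+.024*m,p]),proj(T,[fl,fl+.024*m,p]))
x,y=proj(S,[fl+.024*m])[0].round().astype(int);x2,y2=proj(T,[fl+.024*m])[0].round().astype(int)
print(x,y,x2,y2)
cv2.imwrite("pics/sF.png",S["color"]);cv2.imwrite("pics/tF.png",T["color"])
cv2.imwrite("pics/p5.png",np.hstack([cv2.resize(S["color"][y-50:y+50,x-40:x+40],(400,500),interpolation=cv2.INTER_CUBIC),cv2.resize(T["color"][y2-50:y2+50,x2-40:x2+40],(400,500),interpolation=cv2.INTER_CUBIC)]))
h=cv2.cvtColor(S["color"],cv2.COLOR_BGR2HSV).astype(int)
for yy in range(y-25,y+25): print(yy,''.join('#' if h[yy,xx,2]<60 else ('B' if 12<h[yy,xx,0]<32 and h[yy,xx,1]>140 and h[yy,xx,2]>100 else ('o' if h[yy,xx,1]<60 else '.')) for xx in range(x-25,x+25)))
E
```

```text
time_s: 28.0
tcp_pos: [0.6002, -0.045, 0.2338]
eef_rot: [-180.0, 0.0, -164.0]
contact_force: [0.2, -0.1, -4.8]
gripper_width: 0.0123
gripper_force: 55.0
t 28.0 pos [ 0.6002 -0.045   0.2338] rot [-180.      0.   -164.05] w 0.0123 F [ 0.2 -0.1 -4.8] g 55.0
units [-0.0173 -0.0081 -0.0345] spin -0.0001
expected px flange underside, stackmid, tcp [[261.4 228. ]
 [266.1 221.3]
 [270.7 214.6]] [[293.6 199.4]
 [294.9 201.3]
 [296.2 203.2]]
266 221 295 201
196 ##############################ooo#.B.###.#########
197 #############################ooo#.BB.###..########
198 .############################ooo#..####.##########
199 .....#####################.oooooo######..#########
200 .........#################.ooo#..####...##########
201 .............############o..o#...####....#########
202 .................#######...o#....####.....########
203 ....................o.o..........####.....########
204 .................................####.....########
205 .................................####......#######
206 .................................####.........####
207 .................................####..
[... 1401 characters left out ...]
...oooooooo......ooo..BBBBBBBBBBBBBBBBBB
234 ...............oooooooooooooo.BBBBBBBBBBBBBBBBBBBB
235 .................oooooooooo..BBBB.BBBBBBBBBBBBBBBB
236 ....................ooooo...BBBB...BBBBBBBBBBBBBBB
237 ...........................BBBBB...BBBBBBBBBBBBBBB
238 .........................BBBBBBBBBBBBBBBBBBBBBBBBB
239 ........................BBBBBBBBBBBBBBBBBBBBBBBBBB
240 ......................BBBBBBBBBBBBBBBBBBBBBBBBBBBB
241 .....................BBBBBBBBBBBBBBBBBBBBBBBBBBBBB
242 ....................BBBBBBBBBBBBBBBBBBBBBBBBBBBBBB
243 ..................BBBBBBBBBBBBBBBBBBBBBBBBB..BBBBB
244 ..................BBBBBBBBBBBBBBBBBBBBBBBBBBBBBBBB
245 ................BBBBBBBBBBBBBBBBBBBBBBBBBBBBBBBBBB
```

```bash
cat > fit.py <<'E'
from m import *
F=np.array([(253,216),(252,218),(251,219),(250,220),(249,223),(249,225),(249,227),(250,228),(251,230),(252,231),(254,233),(256,234),(258,235),(261,236),(265,236),(267,235),(269,234),(270,232),(271,230)],float)
W=np.array([(257,216),(256,217),(255,219),(254,223),(254,225),(254.5,226),(256,228),(257,229),(258,230),(260,231),(262,232),(266,232),(267,231),(268,230),(269,229)],float)
p0=np.array([.6002,-.045,.2338]); a=np.radians(196);u=np.array([np.cos(a),np.sin(a),0]);v=np.array([-u[1],u[0],0]);z=np.array([0,0,1.])
th=np.linspace(0,2*np.pi,90)
def geo(q):
    al,be=np.radians(q[0]),np.radians(q[1]); m=np.sin(al)*u+np.cos(al)*z; m=m*np.cos(be)+v*np.sin(be); e1=np.cross(v,m);e1/=np.linalg.norm(e1);e2=np.cross(m,e1)
    o=p0+np.r_[q[2:5]]*1e-3
    cyl=lambda r,z0,z1:np.array([o+zz*m+r*(np.cos(t)*e1+np.sin(t)*e2) for zz in(z0,z1) for t in th])
    return m,o,cyl
def hullres(c,X,pts):
    h=cv2.convexHull(proj(c,X).astype(np.float32)); return [cv2.pointPolygonTest(h,(float(x),float(y)),True) for x,y in pts]
def init(al,s,e=0):
    A=np.radians(al); m=np.sin(A)*u+np.cos(A)*z; return [al,0,*((-s*m+e*u)*1e3)]
E
python3 - <<'E'
from fit import *
np.set_printoptions(precision=2,suppress=True)
def res(q):
    m,o,cyl=geo(q)
    return np.r_[hullres(S,cyl(.025,0,.008),F),np.array(hullres(S,cyl(.02,.008,.026),W))-.5]
for al in(22,26,28,30,32,34,38):
    # sideways tilt fixed 0; free: s, e (pose in pads), small v offset
    g=lambda w:res(np.array(init(al,w[0]*1e-3,w[1]*1e-3))+np.r_[0,0,w[2]*v])
    r=least_squares(g,[47,0,0],diff_step=1e-3); print(al,r.cost,r.x)
r=least_squares(lambda w:np.r_[res(np.array(init(w[0],w[1]*1e-3,w[2]*1e-3))+np.r_[0,w[4],w[3]*v]),.3*(w[2]),.3*w[3]],[30,47,0,0,0],diff_step=1e-3,x_scale=[5,5,5,5,5]);print(r.cost,r.x);print(r.fun)
E
```

```text
22 148.93805551220635 [41.56  0.    0.  ]
26 85.08300327735242 [43.19  0.    0.  ]
28 58.37748830574213 [43.83  0.    0.  ]
30 36.369133958102196 [44.44  0.    0.  ]
32 1.294989825750524 [91.6  -3.9  44.16]
34 9.361466954359045 [44.97  0.    0.  ]
38 8.106987253133571 [44.63  0.    0.  ]
5.459182655409497 [36.21 44.85  0.   -0.    0.  ]
[ 0.61  1.21  1.08  0.67  0.17 -0.08 -0.65 -0.13 -0.29 -0.09 -0.05  0.38
  0.48  0.49  0.51  0.71  0.17  0.89  1.11  0.58  0.51  1.02  0.41 -0.23
 -0.23 -0.16 -0.13 -0.25 -0.04 -0.24 -0.07  0.53  0.74  0.74  0.   -0.  ]
```

```bash
cat >> fit.py <<'E'
def res(q):
    m,o,cyl=geo(q)
    return np.r_[hullres(S,cyl(.025,0,.008),F),np.array(hullres(S,cyl(.02,.008,.026),W))-.5]
def solve(al,be,sg=2.):
    g=lambda w:(lambda w:np.r_[res(np.array(init(al if al else w[3],w[0]*1e-3,w[1]*1e-3))+np.r_[0,be,w[2]*v]),w[1]/sg,w[2]/sg])(w-100)
    return least_squares(g,np.array([147,100,100]+([] if al else [132.])),diff_step=2e-3)
E
python3 - <<'E'
from fit import *
np.set_printoptions(precision=2,suppress=True)
for al in(26,28,30,32,34,36,38):
    r=solve(al,0);print(al,r.cost,r.x-100)
for be in(-6,-3,0,3,6): r=solve(None,be);print("be",be,r.cost,r.x-100)
E
```

```text
26 12.376125610504063 [40.98 -6.29 -0.19]
28 9.910920609587288 [41.99 -5.24  0.21]
30 7.937787004518794 [43.07 -4.08  0.58]
32 6.473356558041981 [44.01 -2.82  0.77]
34 5.6063785551774545 [44.91 -1.49  0.85]
36 5.378034274994179 [45.95 -0.07  1.01]
38 5.786947401046899 [46.51  1.36  0.71]
be -6 5.160907925379274 [43.04 -0.3   0.77 35.87]
be -3 5.252242480291468 [44.46 -0.17  0.86 35.96]
be 0 5.363852473196057 [45.57 -0.27  0.81 35.75]
be 3 5.475767761897215 [47.05 -0.27  0.93 35.66]
be 6 5.586960966068718 [48.43 -0.33  0.99 35.49]
```

Run:
```python
from fit import *
import fit
S["color"]=cv2.imread("pics/sF.png")
np.set_printoptions(precision=2,suppress=True)
for al in(24,27,30,33,36,39):
    r=solve(al,0,50.);print(al,r.cost,r.x-100, (r.fun[:19].std(),r.fun[19:34].std()))
ims=[]
for al,sg in((28,50.),(34,50.)):
    r=solve(al,0,sg); w=r.x-100; q=np.array(init(al,w[0]*1e-3,w[1]*1e-3))+np.r_[0,0,w[2]*v]; m,o,cyl=geo(q)
    im=cv2.resize(S["color"][185:245,235:287],None,fx=7.69,fy=7.69,interpolation=cv2.INTER_CUBIC)
    for rr,z0,z1,col in((.025,0,.008,(0,0,255)),(.02,.008,.026,(0,255,0)),(.015,.026,.04,(255,0,0))):
        h=cv2.convexHull(proj(S,cyl(rr,z0,z1)).astype(np.float32))[:,0]
        cv2.polylines(im,[np.round((h-[235,185]+.5)*7.69).astype(int)],True,col,1)
    cv2.polylines(im,[np.round((proj(S,[o,o+.068*m])-[235,185]+.5)*7.69).astype(int)],False,(255,255,0),1)
    ims.append(im[:,:400])
cv2.imwrite("pics/fit.png",np.hstack(ims))
```

```text
24 4.592023649483206 [ 81.6  -15.45  40.15] (np.float64(0.41849760728253366), np.float64(0.5486079460454347))
27 2.985431155383654 [ 83.53 -11.34  40.27] (np.float64(0.3341945015053533), np.float64(0.4302236682209286))
30 1.9900013751524253 [85.47 -6.92 40.06] (np.float64(0.2825147938233116), np.float64(0.32365823222503043))
33 1.5609437004305544 [87.   -2.22 39.15] (np.float64(0.2798419191765709), np.float64(0.23936144055877173))
36 1.6582297503266707 [90.49  2.82 39.65] (np.float64(0.32195126477048347), np.float64(0.19942963505164105))
39 2.196278453125782 [92.51  8.1  38.5 ] (np.float64(0.39312550167051846), np.float64(0.22065667771756206))
```

View pics/fit.png

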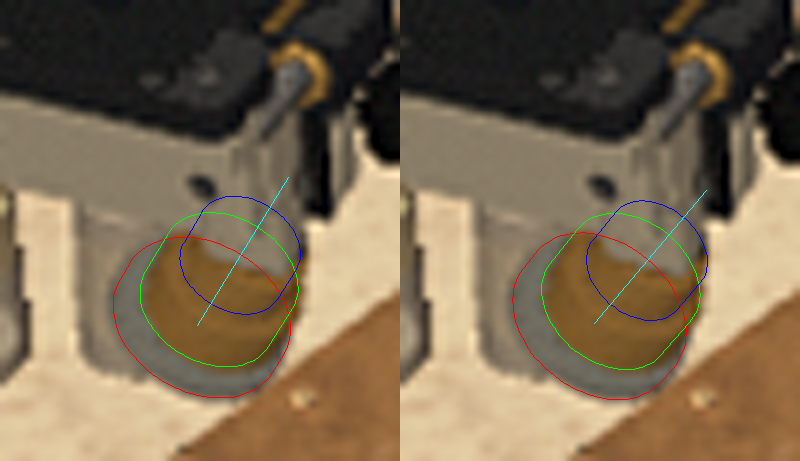

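Run:
```python
from fit import *
np.set_printoptions(precision=2,suppress=True)
Rr=np.array([(274,219),(273.7,221),(273.6,223),(273.4,224.5),(272.8,226),(272,227.5)])
# subpixel edges: flange/brass pixel-centre picks sit inside -> bias b free
def fun(w,al,be,sv=1.,se=50.):
    s,e,vv,b=w-100
    q=np.array(init(al,s*1e-3,e*1e-3))+np.r_[0,be,vv*v]; m,o,cyl=geo(q)
    W2=np.maximum(hullres(S,cyl(.02,.008,.026),Rr),hullres(S,cyl(.015,.026,.04),Rr))
    return np.r_[np.array(hullres(S,cyl(.025,0,.008),F))-b,np.array(hullres(S,cyl(.02,.008,.026),W))-b-.3,W2-b-.3,vv/sv,e/se]
for be in(0,4,-4):
  for al in(22,24,26,28,30,32,34,36):
    r=least_squares(fun,[145,97,100,100.5],args=(al,be),diff_step=2e-3); print(be,al,r.cost.round(2),r.x-100)
```

```text
0 22 10.19 [40.67 -8.66  0.01  0.29]
0 24 8.36 [41.38 -7.62  0.02  0.35]
0 26 6.75 [42.09 -6.52  0.01  0.41]
0 28 5.23 [43.12 -5.32  0.01  0.5 ]
0 30 3.82 [43.98 -4.1   0.02  0.56]
0 32 2.85 [44.88 -2.81  0.02  0.62]
0 34 2.28 [46.01 -1.39  0.    0.68]
0 36 2.04 [47.13  0.08  0.01  0.74]
4 22 10.62 [42.19 -8.91  0.03  0.27]
4 24 8.77 [42.86 -7.81  0.03  0.33]
4 26 7.19 [43.55 -6.67  0.02  0.38]
4 28 5.43 [44.66 -5.43  0.02  0.49]
4 30 4.02 [45.53 -4.17  0.01  0.54]
4 32 3.09 [46.42 -2.83  0.01  0.59]
4 34 2.48 [47.65 -1.35  0.02  0.66]
4 36 2.28 [48.73  0.17  0.01  0.71]
-4 22 10.24 [39.2  -8.43  0.01  0.29]
-4 24 8.37 [39.89 -7.43  0.01  0.36]
-4 26 6.73 [40.57 -6.37 -0.01  0.42]
-4 28 5.34 [41.63 -5.24  0.14  0.49]
-4 30 3.9 [42.35 -4.05 -0.02  0.56]
-4 32 2.9 [43.33 -2.8   0.01  0.62]
-4 34 2.31 [44.37 -1.45  0.04  0.68]
-4 36 2.04 [45.51 -0.01  0.01  0.75]
```

Run:
```python
from fit import *
np.set_printoptions(precision=2,suppress=True)
Rr=np.array([(274,219),(273.7,221),(273.6,223),(273.4,224.5),(272.8,226),(272,227.5)])
def fun(w,al,kin):
    s,e,vv,b,d,f=w-100
    q=np.array(init(al,s*1e-3,e*1e-3))+np.r_[0,0,vv*v]; m,o,cyl=geo(q); e1=np.cross(v,m); sh=1e-3*(d*e1+f*v)
    A=cyl(.02,.008,.026)+sh;B=cyl(.015,.026,.04)+sh
    W2=np.maximum(hullres(S,A,Rr),hullres(S,B,Rr))
    t=np.tan(np.radians(al)); k=[(e+8*t)/1.5,(s-55+8/np.cos(np.radians(al)))/1.5] if kin else []
    return np.r_[np.array(hullres(S,cyl(.025,0,.008),F))-b,np.array(hullres(S,A,W))-b-.3,W2-b-.3,vv/1.5,d/1.5,f/1.5,*k]
for kin in(0,1):
  for al in(22,24,26,28,30,32,34,36):
    r=least_squares(fun,[145,97,100,100.5,100,100],args=(al,kin),diff_step=2e-3); print(kin,al,r.cost.round(2),r.x-100)
```

```text
0 22 5.62 [ 41.05 -10.1    0.02   0.5    2.34   0.23]
0 24 4.82 [41.65 -8.86  0.03  0.53  2.04  0.23]
0 26 4.15 [42.72 -7.62  0.28  0.58  1.84  0.2 ]
0 28 3.19 [43.14 -6.25  0.01  0.62  1.53  0.1 ]
0 30 2.52 [43.97 -4.85  0.03  0.65  1.21  0.11]
0 32 2.13 [44.9  -3.36  0.05  0.68  0.9   0.11]
0 34 1.91 [45.96 -1.79  0.    0.73  0.64  0.06]
0 36 1.94 [47.15 -0.12  0.02  0.76  0.32  0.11]
1 22 18.04 [43.66 -9.25  1.37  0.54  1.39  0.67]
1 24 12.45 [44.06 -8.17  1.33  0.57  1.3   0.61]
1 26 8.0 [44.54 -7.06  1.15  0.63  1.33  0.42]
1 28 4.62 [44.84 -5.94  0.96  0.66  1.24  0.35]
1 30 2.81 [45.07 -4.79  0.69  0.68  1.16  0.29]
1 32 2.68 [45.26 -3.62  0.38  0.69  1.11  0.19]
1 34 4.28 [45.38 -2.45 -0.09  0.72  1.11  0.01]
1 36 7.76 [45.38 -1.29 -0.6   0.73  1.06 -0.1 ]
```

```bash
python3 -m inch '.002 -.011 -.015 0 0; 0 -.011 -.014 0 0; 0 0 0 0 0; 0 0 0 0 0; 0 0 0 0 0; 0 0 0 0 0; 0 0 0 0 0; 0 0 0 0 0' 55
python3 g.py .6008 -.0482 .238 -164
python3 - <<'E'
from m import *
a=cv2.imread("pics/sF.png");b=S["color"]
g=lambda im:cv2.cvtColor(im[212:240,240:280],cv2.COLOR_BGR2GRAY).astype(np.float32)
print(cv2.phaseCorrelate(g(a),g(b)), proj(S,[[.6002,-.045,.22],[.6008,-.0482,.2244]]), get_state()["qd"].round(2))
E
```

```text
time_s: 29.6
tcp_pos: [0.6008, -0.0485, 0.2381]
eef_rot: [-180.0, -0.0, -164.1]
contact_force: [-0.4, -0.2, -4.0]
gripper_width: 0.0124
gripper_force: 55.0
t 29.6 pos [ 0.6008 -0.0485  0.2381] rot [-180.     -0.   -164.07] w 0.0124 F [-0.4 -0.2 -4. ] g 55.0
units [-0.0004  0.0022  0.0007] spin -0.0002
((0.17596869278099447, 0.04089809846809622), 0.6187943506240845) [[271.04012706 220.19130282]
 [271.77335384 217.54654692]] [ 0.01 -0.01  0.05 -0.01  0.1   0.02]
```

Run:
```python
from m import *
a=cv2.imread("pics/sF.png");b=S["color"]
t=a[214:238,246:276]; r=cv2.matchTemplate(b[205:245,236:290],t,cv2.TM_CCOEFF_NORMED); _,mx,_,l=cv2.minMaxLoc(r); print(mx,l[0]-10,l[1]-9)
print(get_state()["tcp_pos"].round(4)); close_job()
```

```text
0.8279606699943542 1 -2
[ 0.6008 -0.0486  0.2381]
the job is handed in; nothing more can be done
```

I threaded both collars onto the mandrel, wide then narrow, and handed the job in at about 30 s with it held still at the inspection camera, leaning about 31° ± 2° away (30° asked) and the stack centre within a few millimetres, both estimated from the scene camera because the arm hid the top view.

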